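# Index the soap dispenser to the yellow cup

### The job

On the laundry table, pull up the spring plunger of the soap dispenser, turn the dispenser until its chute is over the yellow cup, and let the plunger's pin drop fully home in the hole there so that the dispenser is locked; then let go. That hole is only roughly where the cup suggests: feel for it with the pin, gently, and never force the pin against the plate or the side of a hole. Do not disturb the cups, the bottle or the jar.

Things in the scene. Friction and masses are not known exactly. Their poses are not given: they have to be found in the camera images.
- base: fixed round aluminium index plate, 290 mm diameter, 30 mm thick; origin at the centre of its underside on the table, z up = the axis on which the dispenser turns. The starting hole lies on its -x side
- start_hole (a point): mouth of the starting hole, in the plate's top, 115 mm from the axis. Two more holes at this radius, each in a blue 60 x 36 mm patch, lie one to each side, 45 degrees away give or take 10 (differs each time, not measured). Holes are 12 mm wide, the pin 10 mm and 11 mm deep when home; sharp edges. The plate between is smooth, level within 1 mm: a lowered pin slides on it and drops in at a hole
- carousel (a joint): angle of the dispenser on the plate, rad: 0 at the start (pin in the starting hole), positive anticlockwise from above, stops at -1.05 and +1.05. Turning it takes about 2 N at the knob with the pin up, 4 to 8 N with it sliding on the plate. Knob and chute lie on opposite sides and turn together; between them a white 170 mm disc carries a 78 x 88 mm hopper on the chute's side, up to 124 mm above the table
- chute_end (a point): middle of the lip of the dispenser's steel chute, 195 mm from the axis, 95 mm above the table; opposite the knob
- plunger (a joint): lift of the spring plunger, m: 0 = pin fully home in a hole, about 0.011 = pin tip resting on top of the plate, 0.022 = upper stop. The spring pulls it down with about 6.5 N at 0, 9 N at 0.011 and 12 N at 0.022, with some damping; it moves straight up and down
- knob (a point): centre of the plunger's black round knob (red dot on top), 26 mm diameter, 34 mm high, upright, 115 mm from the axis; 93 mm above the table when the pin is home; it rises with the plunger. Below it is an 8 mm gap with a 12 mm shaft, then a 22 mm diameter steel sleeve, then a white arm 36 mm wide whose top is 46 mm above the table
- pin: the plunger's 10 mm steel pin; origin at the centre of its flat tip. More than 30 N on it from the plate or a hole counts as forcing it; when it drops into a hole under a moving hand the push rises steeply, so stop at about 13 N
- yellow_cup_rim (a point): centre of the mouth of the loose yellow cup, 90 mm diameter, 75 mm high, on the table beside the plate on its far side, within about 35 mm of the place where the chute comes to at one of the two blue holes
- white_cup_rim (a point): the same for the white cup of equal size, at the other blue hole's place
- softener: loose red bottle, 68 mm diameter, 190 mm high, near the plate's side; origin at the centre of its underside
- tablet_jar: loose white jar with blue lid, 72 mm diameter, 100 mm high, near the plate's other side; origin at the centre of its underside
There are look-alikes about, which are no part of the job. There is more than one size of the part that bears yellow_cup_rim; the job needs the largest.

How it is judged (in metres and radians):
On the way:
1. the plunger is pulled up until the pin is clear of the plate (value of joint plunger above 0.0105 m), for 0.1 s.
At the end, for the whole second after the job is handed in: the chute's lip is over the yellow cup (within 50 mm of the centre of its mouth, seen from above), the pin is home in the hole there (plunger below 2.5 mm) and the dispenser is at rest (horizontal distance between chute_end and yellow_cup_rim below 0.05 m and value of joint plunger below 0.0025 m and velocity of joint carousel between -0.05 and 0.05 rad/s); the robot touches nothing.
It fails at once if the pin is forced against the plate or the side of a hole (over 30 N) (contact force between pin and anything else above 30 N).
It fails at once if a cup, the bottle or the jar is pushed more than 20 mm or tipped (distance of any of yellow_cup_rim, white_cup_rim, softener, tablet_jar from where it was at the start of the episode above 0.02 m or angle between any of softener, tablet_jar's own z axis and vertical above 0.3 rad).
It also fails if it takes over 53 s, if anything falls off the work surface, if the arm or the gripper's body presses on something with over 40 N, if the wrist force passes 120 N, or if a joint passes its speed limit or range.

### The arm

A 6-joint arm with a two-finger parallel gripper is mounted at the origin on the work surface. World frame = base frame: x ahead of the robot, y to its left, z up, the work surface at z = 0. Lengths are in mm, angles in degrees, forces in N, time in s.
With the tool pointing down it reaches from about 250 to 800 mm from the base axis. Payload 3.9 kg.
Tool frame: the origin (TCP) lies between the finger pads; the fingertips stand 11 mm ahead of it and the grasp point (between the pads) lies 8 mm behind it (nose_length is the distance from the TCP to the fingertips, in mm); z points along the fingers, x is the direction in which the jaws open and shut, and the axes are right-handed (so a half turn about z gives the same grasp; the last joint's range is limited). The gripper opens to 85 mm and grips with 20 to 120 N. Pads are 22 mm wide; open, the fingers measure 114 mm over their backs; the gripper's body (76 mm by 85 mm) begins 54 mm behind the grasp point. The pads swing forward as they close: fully open they stand 13 mm farther back than shut.
Start: joints at [0, 14.897, -7.913, 67.191, 0, 90], TCP at [524.991, -0, 242.304] pointing down, gripper open.
Joint ranges: [-159.42, 159.42], [-47.68, 98.78], [-73.54, 78.23], [-108.79, 121.32], [-90, 84.71], [-180, 180]. Speed limits (degrees/s): [147.25, 147.25, 180, 180, 180, 180].

### API

Orientations are given as [roll, pitch, yaw] about the fixed x, y, z axes, in that order (R = Rz(yaw) Ry(pitch) Rx(roll)).
In Python, from cell import * gives the robot as it stands.
- The arm moves only by the tool servo_tool, never from a script. Its argument "steps" is a list that holds one entry, the list of rows, each a list of 6 numbers: the shift along the tool's x, y, z in mm, then the turn, a rotation vector about the tool's x, y, z in degrees. A call has exactly 5 rows; each row is the pose to reach, as a shift and turn from the pose commanded when the call began, along the tool's axes at that moment; what a row does not reach only later rows make up. A row lasts 1/10 s, in which the tool goes at most 50 mm and 8.59 degrees, less where a joint would pass 70% of its speed; a pose out of reach is approached as far as the arm can. A call with a gripper value outside its range is refused whole. "fingers" is the gripper's target within -1 to 1 (fully open at 1, half-way at 0, shut at -1), set as the call begins (left out, the last holds). The fingers move at their own pace and stop on an object; "squeeze" is the grip in N (left out, the last holds). Time passes only in rows, so rows that repeat a pose let the fingers close, or fill a call up. It gives the time, the measured TCP pose, the force and the opening at its end, in the units of the state.
- sense(): the state, without advancing time (a new reading comes with each control period).
- snapshot(name): name is "scene" or "side" or "wrist"; returns a dict with "image" (420x560x3 uint8, red, green, blue), "range_z" (420x560 float32, mm along the optical axis (not along the pixel's ray), 0 where there is no reading), "camera_matrix" (3x3 intrinsics, pixels), "pose" (4x4, takes a point from camera to world coordinates); the wrist camera has in their place "mount" (4x4, takes a point from camera to tool coordinates, whose origin is the TCP and whose axes are the tool frame's). Camera axes: x right, y down, z forward; pixel columns grow to the right and rows downward; lengths in mm; the calibration is good to about 2 mm. The wrist camera is an equidistant fisheye: a pixel r from the principal point sees the ray r / f radians off the axis. A picture is of the moment at which its call begins: read the wrist's pose just before it.
- finish_job(): hands the job in, once; it reports no verdict.
The state is a dict: "t": time; "joint_pos": joint angles; "joint_velocities": joint speeds; "joint_torque": joint torques, N m; "ee_pos": TCP position; "orientation": TCP orientation; "force": force on the tool from outside, world axes, zero at the start; "ft_torque": the same for the moment, N m; "finger_gap": finger opening in mm.
Only numpy, scipy, OpenCV 4.12 (cv2) and the standard library are available. Lean on these libraries where they do the work, as an engineer would, in place of code of your own. Each camera call takes 0.05 s, during which the arm holds its last target.

## Working session

There is one attempt and no reset: what is moved stays moved. The work goes in short steps, Python scripts to look and compute and a tool call to move; the robot and the scene stay as the last step left them, time stands still between calls to the robot, and variables do not carry over. Pictures are saved under pics/ and viewed, and the job is handed in when it is done.

Besides the shell and the picture viewer there is one more tool, called after "Call:" as name(argument=value, ...) on one line, values as JSON. servo_tool: Moves the arm, as the interface text tells. Its arguments: {"type":"object","properties":{"steps":{"type":"array"},"fingers":{"type":"number"},"squeeze":{"type":"number"}},"required":["steps"]}

```bash
mkdir -p pics; ls
cat > h.py <<'E'
from cell import *
import numpy as np, cv2, pickle
def snap(n,tag):
    s=sense(); d=snapshot(n); d['state']=s
    pickle.dump(d,open(f'pics/{tag}.pkl','wb'))
    cv2.imwrite(f'pics/{tag}.png',d['image'][:,:,::-1]); return d
def load(tag): return pickle.load(open(f'pics/{tag}.pkl','rb'))
def pt(d,u,v):
    z=np.median([q for q in d['range_z'][v-1:v+2,u-1:u+2].ravel() if q>0]); K=d['camera_matrix']
    p=np.array([(u-K[0,2])/K[0,0]*z,(v-K[1,2])/K[1,1]*z,z,1]); return (d['pose']@p)[:3]
def ray(d,u,v,zw):
    K=d['camera_matrix'];P=d['pose']; r=P[:3,:3]@np.array([(u-K[0,2])/K[0,0],(v-K[1,2])/K[1,1],1]); o=P[:3,3]
    return o+r*(zw-o[2])/r[2]
def crop(tag,u0,v0,u1,v1,k,out):
    im=cv2.imread(f'pics/{tag}.png')[v0:v1,u0:u1]; cv2.imwrite(f'pics/{out}.png',cv2.resize(im,None,fx=k,fy=k,interpolation=cv2.INTER_CUBIC))
E
python3 - <<'E'
from h import *
print(sense())
for n in('scene','side'):
    d=snap(n,n+'0'); print(d['pose'].round(3),d['camera_matrix'])
E
```

```text
pics
{'t': 0.0, 'joint_pos': array([ 1.54148917e-06,  1.49378697e+01, -7.98584217e+00,  6.71890501e+01,
       -1.08008818e-03,  8.99998682e+01]), 'joint_velocities': array([-0.03332774, -0.02971425, -0.00099334,  0.04257556,  0.06657383,
       -0.02109272]), 'joint_torque': array([-3.22425103e-04, -4.05677426e+01,  2.53926122e+01,  1.89446745e-02,
       -4.02533055e-05,  2.61086342e-05]), 'ee_pos': array([ 5.24349450e+02, -5.81842165e-03,  2.41444761e+02]), 'orientation': array([1.79998920e+02, 1.12761942e-01, 1.33355070e-04]), 'force': array([ 0.11690438,  0.63699331, -0.06113085]), 'ft_torque': array([-0.02101736,  0.01116627,  0.05691152]), 'finger_gap': 85.18078826102861}
[[ 7.470000e-01  3.580000e-01 -5.610000e-01  1.435327e+03]
 [ 6.650000e-01 -4.210000e-01  6.170000e-01 -7.740430e+02]
 [-1.500000e-02 -8.340000e-01 -5.520000e-01  8.462940e+02]
 [ 0.000000e+00  0.000000e+00  0.000000e+00  1.000000e+00]] [[481.81323987   0.         286.94968819]
 [  0.         481.81323987 215.21575285]
 [  0.           0.           1.        ]]
[[-7.63000e-01 -3.69000e-01  5.31000e-01  7.23190e+01]
 [-6.46000e-01  4.65000e-01 -6.05000e-01  7.14174e+02]
 [-2.30000e-02 -8.05000e-01 -5.93000e-01  7.25444e+02]
 [ 0.00000e+00  0.00000e+00  0.00000e+00  1.00000e+00]] [[412.64957625   0.         280.51322446]
 [  0.         412.64957625 205.61066987]
 [  0.           0.           1.        ]]
```

View pics/scene0.png

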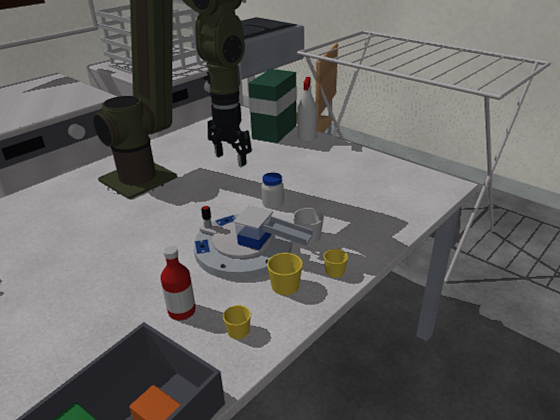

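View pics/side0.png

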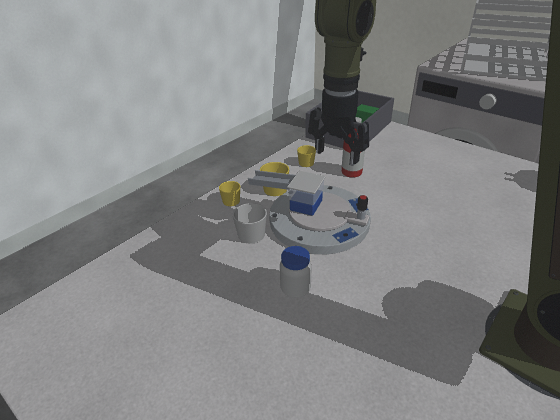

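The yellow candidates in the scene view are (285,273), the largest, and the smaller (335,262) and (237,322). The only black knob with a red dot is at (206,213). I'll check these in crops.

Run:
```python
from h import *
crop('scene0',150,160,370,350,3.6,'c1'); crop('side0',210,130,400,300,4,'c2')
d=load('scene0'); s=load('side0')
for n,u,v in(('knobtop',206,209),('bigcup front rim',285,262),('small1',335,255),('small2',237,314)): print(n,pt(d,u,v).round(1))
for n,u,v in(('knobtop',363,198),): print(n,pt(s,u,v).round(1))
```

```text
knobtop [490.4 -75.7 109.3]
bigcup front rim [768.2 -51.2  48.2]
small1 [839.2  72.2  33.9]
small2 [ 794.6 -250.4   28. ]
knobtop [478.6 -69.1 111.3]
```

View pics/c1.png

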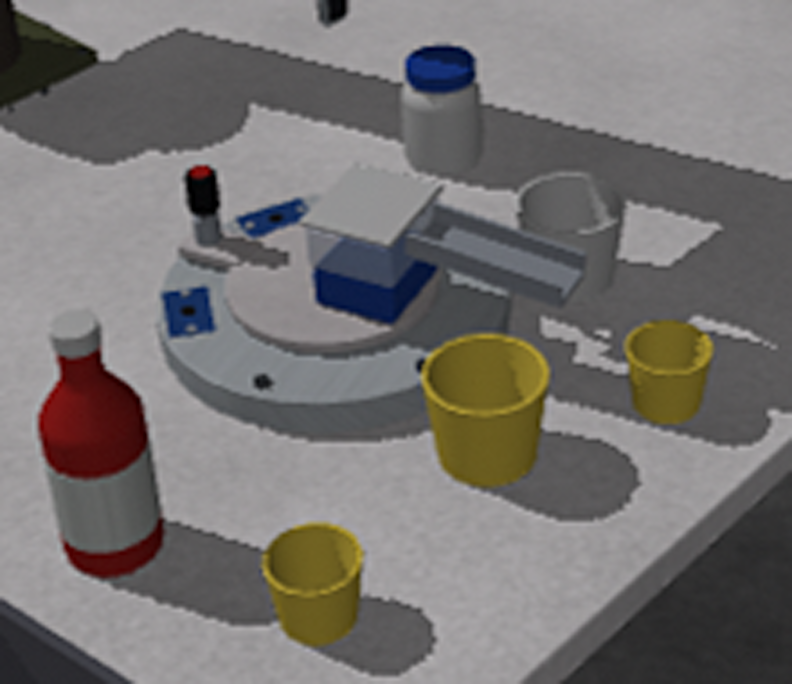

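View pics/c2.png

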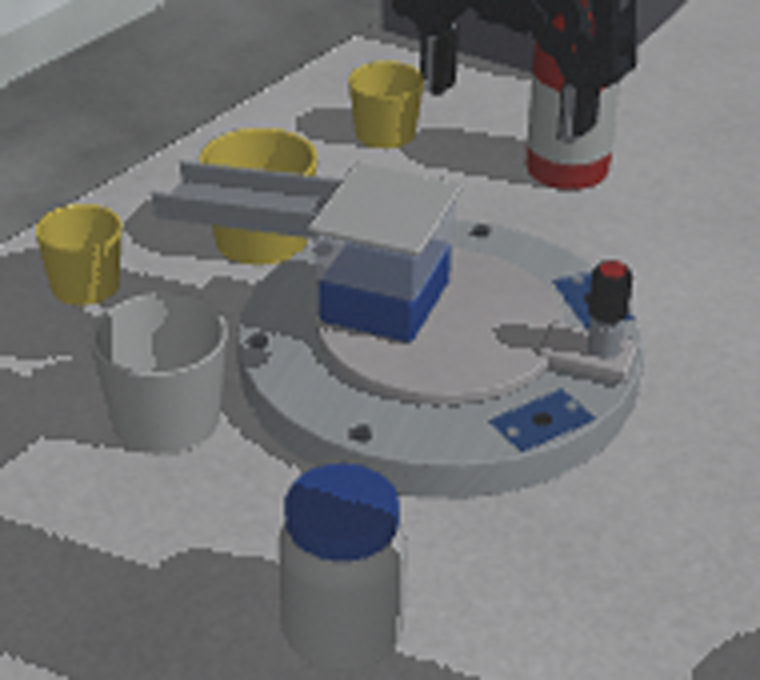

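Run:
```python
from h import *
d=load('scene0'); s=load('side0')
def S(x,y,z): return ray(d,150+x/3.6-.5+.14,160+y/3.6-.36,z).round(1)
def T(x,y,z): return ray(s,210+x/4-.4,130+y/4-.4,z).round(1)
print('hole +y',S(276,217,30),T(542,420,30))
print('hole -y',S(188,311,30))
print('knobtop dot',S(202,171,110),T(613,270,110))
print('lip mid',S(574,278,95),T(170,192,95))
print('ycup',S(485,372,75),T(259,162,75))
print('wcup',S(570,207,75),T(160,335,75))
print('jar',S(440,65,100),T(342,502,100)); print('bottle cap',S(75,325,190))
# plate top outline fit via depth: points with z~30
for n,D in(('scene',d),('side',s)):
    K=D['camera_matrix'];Z=D['range_z'];v,u=np.mgrid[:420,:560]
    P=np.stack([(u-K[0,2])/K[0,0]*Z,(v-K[1,2])/K[1,1]*Z,Z],-1)@D['pose'][:3,:3].T+D['pose'][:3,3]
    m=(Z>0)&(abs(P[...,2]-30)<4)&(P[...,0]>420)&(P[...,0]<780)&(abs(P[...,1]+60)<190)
    q=P[m][:,:2]; 
    from scipy.optimize import minimize
    # maximise annulus: robust - points inside circle 145 & outside 90
    f=lambda c:np.sum(np.clip(np.hypot(*(q-c).T)-145,0,10)+np.clip(88-np.hypot(*(q-c).T),0,10))
    best=min(((f([x,y]),x,y) for x in range(560,640,2) for y in range(-120,0,2)))
    print(n,len(q),best,q.min(0),q.max(0))
```

```text
hole +y [483.2  -0.5  30. ] [483.1  -3.5  30. ]
hole -y [ 528.2 -134.1   30. ]
knobtop dot [483.1 -70.3 110. ] [481.8 -74.  110. ]
lip mid [785.7  25.9  95. ] [787.4  18.2  95. ]
ycup [792.  -79.4  75. ] [786.1 -76.1  75. ]
wcup [704.7 119.4  75. ] [696.  125.9  75. ]
jar [497.  190.1 100. ] [489.  195.4 100. ]
bottle cap [ 663.5 -314.8  190. ]
scene 1987 (np.float64(782.074661597919), 588, -36) [ 455.84772778 -181.52736263] [778.50634241 129.47390307]
side 2479 (np.float64(815.0462401050168), 594, -46) [ 452.24788273 -176.51613937] [778.73398103 128.98835354]
```

The knob is at about (482.5,-72), the axis at about (592,-38), and the yellow cup's hole at about (483,-2), which is -35° and 115 mm from the axis, so it checks. The largest yellow cup, (285,273), is about 24 mm from the lip position this predicts. I'll approach above the knob with the jaws along the tangent.

Call:
servo_tool(steps=[[[-8,14,12,0,0,-8.5],[-16,28,24,0,0,-17],[-25,43,36,0,0,-25.5],[-34,58,48,0,0,-34],[-42,72,60,0,0,-42.5]]], fingers=0)

```text
t: 0.6
ee_pos: [482.1, -72.5, 181.4]
orientation: [-180.0, 0.0, 42.9]
force: [0.3, 0.4, 0.7]
finger_gap: 42.8
```

```bash
python3 -c "
from h import *
s=sense();print(s)"
```

```text
{'t': 0.6, 'joint_pos': array([-8.55034045e+00,  1.33441523e+01, -1.94983029e+01,  5.72177283e+01,
       -5.61640177e-03,  3.85957617e+01]), 'joint_velocities': array([-1.73508041e+01, -8.14334429e-01, -2.02547208e+01, -1.96385394e+01,
        1.19955107e-02, -1.01267387e+02]), 'joint_torque': array([ 1.69450309e+00, -3.78108251e+01,  2.44976199e+01,  5.59571330e-01,
        9.01620282e-03,  1.46632656e+00]), 'ee_pos': array([482.06559152, -72.50891827, 181.43106455]), 'orientation': array([-1.79956466e+02,  4.19333309e-02,  4.28539168e+01]), 'force': array([0.34722327, 0.41019498, 0.72926111]), 'ft_torque': array([ 0.00936354, -0.05981881, -0.01058668]), 'finger_gap': 42.8099090065744}
```

Call:
servo_tool(steps=[[[0,0,0,0,0,-8],[0,0,0,0,0,-16],[0,0,0,0,0,-24],[0,0,0,0,0,-32],[0,0,0,0,0,-40]]])

```text
t: 1.1
ee_pos: [482.6, -72.0, 181.9]
orientation: [-179.9, -0.0, 82.8]
force: [-0.2, -0.6, -0.3]
finger_gap: 43.1
```

Call:
servo_tool(steps=[[[0,0,3,0,0,-8],[0,0,6,0,0,-16],[0,0,10,0,0,-24.5],[0,0,10,0,0,-24.5],[0,0,10,0,0,-24.5]]])

```text
t: 1.6
ee_pos: [482.7, -72.0, 172.1]
orientation: [-180.0, -0.0, 106.8]
force: [0.1, 0.0, -0.6]
finger_gap: 42.7
```

```bash
python3 -c "
from h import *
d=snap('wrist','w1');print(d['state']['ee_pos'],d['state']['orientation'],d['mount'],d['camera_matrix'])
snap('side','s1')"
```

```text
[482.66200398 -71.9555084  172.06196106] [-1.79955344e+02 -1.98357530e-02  1.06825204e+02] [[ 9.99999890e-01 -2.48567542e-04 -3.98581761e-04 -8.10228131e-01]
 [ 3.54767119e-04  9.55803583e-01  2.94005757e-01 -7.51504179e+01]
 [ 3.07885587e-04 -2.94005866e-01  9.55803565e-01 -1.30951848e+02]
 [ 0.00000000e+00  0.00000000e+00  0.00000000e+00  1.00000000e+00]] [[325.1922621    0.         278.00178203]
 [  0.         325.1922621  211.93864817]
 [  0.           0.           1.        ]]
```

View pics/w1.png

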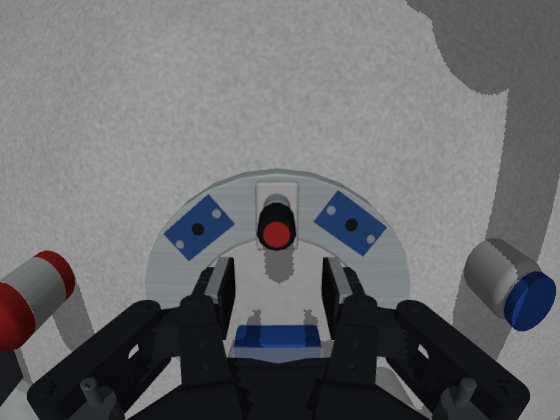

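```bash
cat >> h.py <<'E'
from scipy.spatial.transform import Rotation as Ro
def wray(d,u,v,zw):
    K=d['camera_matrix'];M=d['mount'];a,b=u-K[0,2],v-K[1,2];r=np.hypot(a,b);th=r/K[0,0]
    c=np.array([np.sin(th)*a/r,np.sin(th)*b/r,np.cos(th)])
    R=Ro.from_euler('xyz',d['state']['orientation'],degrees=True).as_matrix();p=np.array(d['state']['ee_pos'])
    o=R@M[:3,3]+p; w=R@M[:3,:3]@c; return o+w*(zw-o[2])/w[2]
E
python3 - <<'E'
from h import *
crop('w1',140,160,420,340,2.8,'w1c')
d=load('w1')
k=wray(d,277,233.5,110);a=wray(d,351,224.5,30);b=wray(d,198,229,30)
print(k,a,b)
E
```

```text
[481.65757337 -73.83710049 110.        ] [483.54389831  -3.60662451  30.        ] [ 527.94564803 -135.43509888   30.        ]
```

View pics/w1c.png

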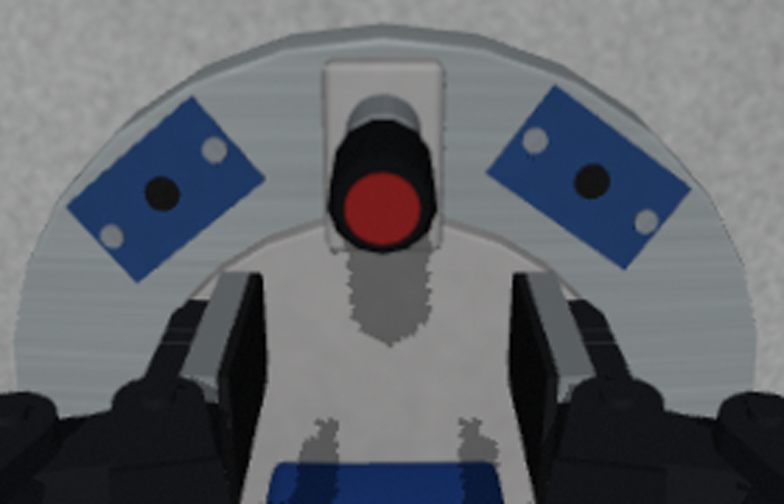

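The wrist view shows the knob's red dot at (276,234), the target blue hole at (351,225) and the other hole at (198,229). The jaws straddle the knob, with about a 1 mm offset to correct. Descending.

Call:
servo_tool(steps=[[[-1,-1,15,0,0,0],[-1,-1,30,0,0,0],[-1,-1,45,0,0,0],[-1,-1,55,0,0,0],[-1,-1,55,0,0,0]]])

```text
t: 2.2
ee_pos: [481.2, -73.1, 116.2]
orientation: [-179.9, -0.1, 107.0]
force: [0.4, 0.3, 0.1]
finger_gap: 42.7
```

Call:
servo_tool(steps=[[[0,0,9,0,0,0],[0,0,18,0,0,0],[0,0,26,0,0,0],[0,0,26,0,0,0],[0,0,26,0,0,0]]])

```text
t: 2.7
ee_pos: [482.1, -73.2, 91.1]
orientation: [-180.0, -0.0, 107.0]
force: [-0.6, 0.3, -0.7]
finger_gap: 42.8
```

```bash
python3 -c "
from h import *
d=snap('wrist','w2');print(d['state']['ee_pos'],d['state']['force'])
crop('w2',140,160,420,340,2.8,'w2c')
snap('side','s2');crop('s2',300,130,430,260,4.5,'s2c')"
```

```text
[482.11742896 -73.21340479  91.07112939] [-0.62974118  0.274608   -0.65914629]
```

View pics/w2c.png

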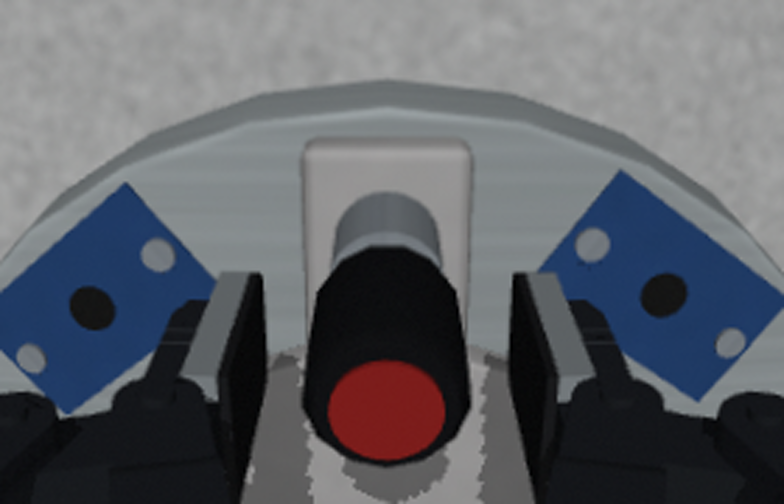

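View pics/s2c.png

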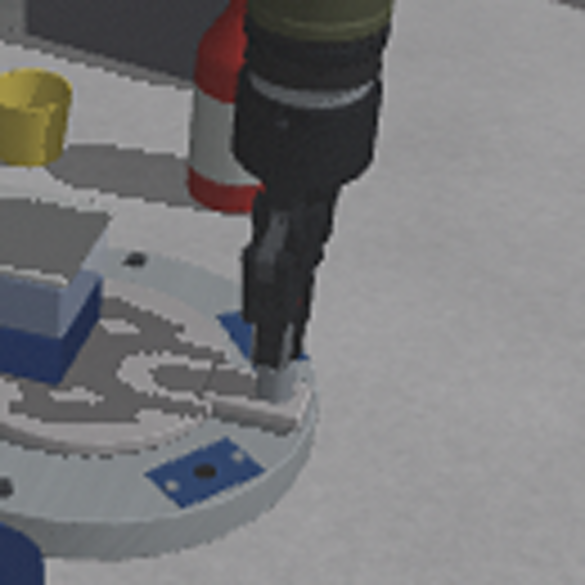

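Call:
servo_tool(steps=[[[0,0,0,0,0,0],[0,0,0,0,0,0],[0,0,0,0,0,0],[0,0,0,0,0,0],[0,0,0,0,0,0]]], fingers=-0.6, squeeze=20)

```text
t: 3.3
ee_pos: [482.7, -73.3, 91.7]
orientation: [179.9, 0.0, 107.0]
force: [-1.6, 0.4, 3.6]
finger_gap: 25.3
```

Call:
servo_tool(steps=[[[0,0,0,0,0,0],[0,0,0,0,0,0],[0,0,0,0,0,0],[0,0,0,0,0,0],[0,0,0,0,0,0]]], fingers=-0.8, squeeze=40)

```text
t: 3.8
ee_pos: [482.7, -73.3, 91.8]
orientation: [180.0, 0.0, 107.0]
force: [-0.3, 0.7, 5.4]
finger_gap: 25.0
```

Call:
servo_tool(steps=[[[0,0,-3,0,0,0],[0,0,-6,0,0,0],[0,0,-9,0,0,0],[0,0,-12,0,0,0],[0,0,-14.5,0,0,0]]])

```text
t: 4.3
ee_pos: [482.5, -73.3, 105.6]
orientation: [180.0, -0.0, 107.0]
force: [4.6, -0.9, -11.7]
finger_gap: 24.7
```

Call:
servo_tool(steps=[[[0,0,-1,0,0,0],[0,0,-2,0,0,0],[0,0,-2,0,0,0],[0,0,-2,0,0,0],[0,0,-2,0,0,0]]])

```text
t: 4.8
ee_pos: [482.5, -73.3, 107.8]
orientation: [180.0, 0.0, 107.0]
force: [5.4, 0.7, -11.7]
finger_gap: 24.8
```

```bash
python3 -c "
from h import *
d=snap('wrist','w3');print(d['state']['ee_pos'],d['state']['force'])
crop('w3',140,160,420,340,2.8,'w3c')"
```

```text
[482.51759359 -73.25250907 107.77915766] [  5.41972146   0.67893769 -11.73532603]
```

View pics/w3c.png

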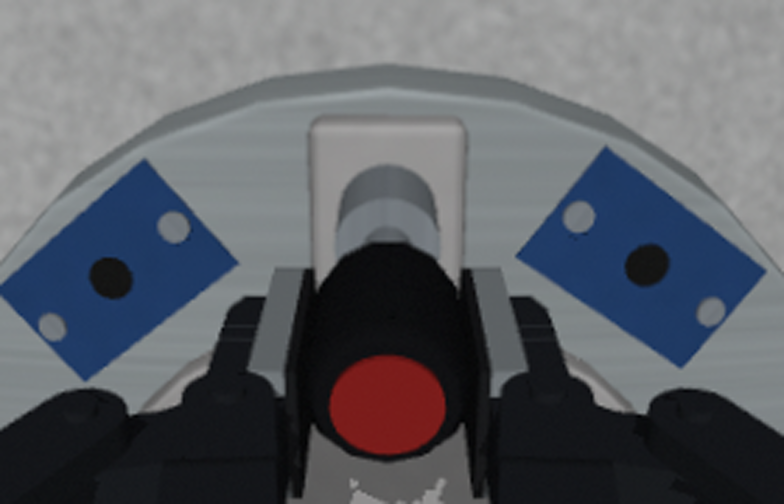

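Run:
```python
from h import *
for t,A,B in(('w1',(592,181),(162,193)),('w2',(664,295),(93,308)),('w3',(647,265),(111,278))):
    d=load(t);a=wray(d,140+A[0]/2.8-.3,160+A[1]/2.8-.3,30)[:2];b=wray(d,140+B[0]/2.8-.3,160+B[1]/2.8-.3,30)[:2]
    m=(a+b)/2;w=a-b;L=np.hypot(*w);n=np.array([w[1],-w[0]])/L;ax=m+n*np.sqrt(115**2-L*L/4)
    p=np.array(d['state']['ee_pos'][:2]); r=ax-p
    an=lambda q:np.degrees(np.arctan2(*(ax-q)[::-1]))
    print(t,a,b,ax,'tcp r',np.hypot(*r),'ang tcp',an(p),'a',an(a),'b',an(b))
```

```text
w1 [483.36872221  -3.54520442] [ 527.7169136  -135.91315229] [592.20304271 -40.69477616] tcp r 113.91432107219018 ang tcp 15.927643459500308 a -18.84685631867479 b 55.89239162354149
w2 [483.44951807  -3.5500487 ] [ 527.70562463 -135.66297065] [592.33710705 -40.54319626] tcp r 114.9596449316241 ang tcp 16.510347171939 a -18.764527035245298 b 55.80488284283719
w3 [483.44410179  -3.64981108] [ 527.90679282 -135.85739919] [592.34422023 -40.60605826] tcp r 114.57608245005395 ang tcp 16.55481445638482 a -18.745111469462064 b 55.92169184158395
```

Call:
servo_tool(steps=[[[4.4,0.1,0,0,0,2.2],[8.8,0.3,0,0,0,4.4],[13.2,0.8,0,0,0,6.6],[17.6,1.35,0,0,0,8.8],[21.9,2.1,0,0,0,11]]])

```text
t: 5.35
ee_pos: [478.2, -51.8, 107.8]
orientation: [180.0, 0.0, 95.9]
force: [5.6, -1.0, -11.4]
finger_gap: 25.1
```

Call:
servo_tool(steps=[[[4.4,0.1,0,0,0,2.2],[8.8,0.3,0,0,0,4.4],[13.2,0.8,0,0,0,6.6],[17.6,1.35,0,0,0,8.8],[21.9,2.1,0,0,0,11]]])

```text
t: 5.85
ee_pos: [477.9, -30.0, 107.8]
orientation: [180.0, 0.1, 84.9]
force: [4.8, -1.9, -11.1]
finger_gap: 24.8
```

Call:
servo_tool(steps=[[[4.4,0.1,0,0,0,2.2],[8.8,0.3,0,0,0,4.4],[13.2,0.8,0,0,0,6.6],[17.2,1.3,0,0,0,8.6],[20.0,1.7,0,0,0,10]]])

```text
t: 6.35
ee_pos: [481.3, -10.5, 107.8]
orientation: [180.0, 0.1, 74.9]
force: [4.3, -2.0, -11.4]
finger_gap: 24.5
```

```bash
python3 -c "
from h import *
d=snap('wrist','w4');print(d['state']['ee_pos'],d['state']['orientation'],d['state']['force'])
p=np.array(d['state']['ee_pos'][:2]);r=np.array([592.33,-40.6])-p;print(np.hypot(*r),np.degrees(np.arctan2(r[1],r[0])))
crop('w4',140,160,420,340,2.8,'w4c')"
```

```text
[481.32262675 -10.45700456 107.75809755] [1.79960311e+02 9.60555842e-02 7.49378087e+01] [  4.33504824  -2.02996719 -11.38547334]
115.02711458574522 -15.191809021314322
```

View pics/w4c.png

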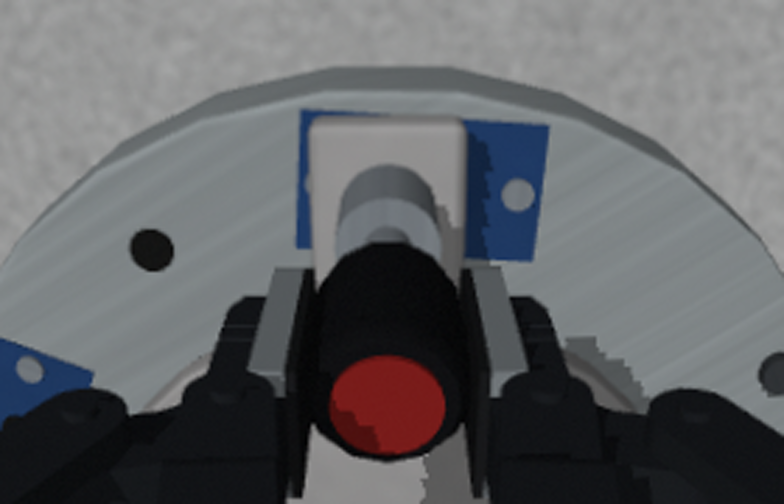

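Call:
servo_tool(steps=[[[0,0,1,0,0,0],[0,0,2,0,0,0],[0,0,3,0,0,0],[0,0,3.5,0,0,0],[0,0,4,0,0,0]]])

```text
t: 6.9
ee_pos: [481.4, -10.1, 103.9]
orientation: [180.0, 0.0, 75.0]
force: [5.3, 0.5, -10.3]
finger_gap: 24.9
```

Call:
servo_tool(steps=[[[0,0,0.2,0,0,0],[0,0,0.4,0,0,0],[0,0,0.6,0,0,0],[0,0,0.8,0,0,0],[0,0,0.8,0,0,0]]])

```text
t: 7.4
ee_pos: [481.4, -10.1, 103.1]
orientation: [180.0, 0.0, 75.0]
force: [5.5, -0.2, -10.4]
finger_gap: 24.8
```

Call:
servo_tool(steps=[[[0,0,0.2,0,0,0],[0,0,0.4,0,0,0],[0,0,0.6,0,0,0],[0,0,0.7,0,0,0],[0,0,0.7,0,0,0]]])

```text
t: 7.9
ee_pos: [481.5, -10.1, 102.8]
orientation: [179.9, 0.0, 75.0]
force: [2.8, -1.8, -5.3]
finger_gap: 24.9
```

The force went from -10.4 to -5.3 N, so the pin is touching the plate. Now I'll loosen the jaws so the spring alone holds the pin down.

Call:
servo_tool(steps=[[[0,0,0,0,0,0],[0,0,0,0,0,0],[0,0,0,0,0,0],[0,0,0,0,0,0],[0,0,0,0,0,0]]], fingers=-0.33, squeeze=20)

```text
t: 8.4
ee_pos: [480.9, -9.9, 102.3]
orientation: [-180.0, 0.0, 75.0]
force: [0.6, -0.1, 0.9]
finger_gap: 28.6
```

Call:
servo_tool(steps=[[[0.4,0,0,0,0,0.2],[0.8,0,0,0,0,0.4],[1.2,0,0,0,0,0.6],[1.6,0,0,0,0,0.8],[2,0,0,0,0,1]]])

```text
t: 8.9
ee_pos: [481.6, -8.6, 102.3]
orientation: [180.0, 0.1, 74.0]
force: [-0.7, -2.8, 0.1]
finger_gap: 28.9
```

```bash
python3 -c "
from h import *
d=snap('wrist','w5');print(d['state']['ee_pos'],d['state']['force'])
crop('w5',140,160,420,340,2.8,'w5c')"
```

```text
[481.57568258  -8.56761327 102.27724956] [-0.68661892 -2.76582459  0.09016393]
```

View pics/w5c.png

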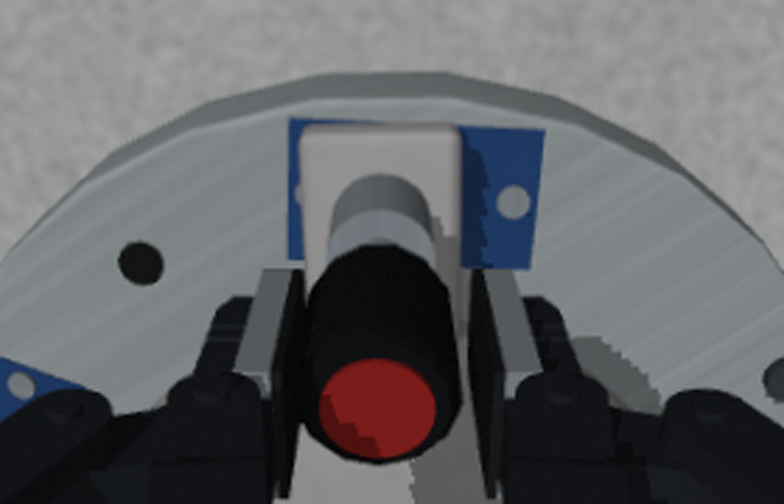

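Call:
servo_tool(steps=[[[0.5,0,0,0,0,0.25],[1,0,0,0,0,0.5],[1.5,0,0,0,0,0.75],[2,0,0,0,0,1],[2.5,0,0,0,0,1.25]]])

```text
t: 9.45
ee_pos: [482.0, -7.8, 102.3]
orientation: [179.9, 0.3, 72.7]
force: [-1.0, -7.7, 0.9]
finger_gap: 28.7
```

Call:
servo_tool(steps=[[[0.3,0,0,0,0,0.15],[0.6,0,0,0,0,0.3],[0.9,0,0,0,0,0.45],[1.2,0,0,0,0,0.6],[1.5,0,0,0,0,0.75]]])

```text
t: 9.95
ee_pos: [482.4, -6.3, 102.2]
orientation: [180.0, 0.3, 71.9]
force: [0.3, -8.3, -0.5]
finger_gap: 28.8
```

Call:
servo_tool(steps=[[[0.3,0,0,0,0,0.15],[0.6,0,0,0,0,0.3],[0.9,0,0,0,0,0.45],[1.2,0,0,0,0,0.6],[1.5,0,0,0,0,0.75]]])

```text
t: 10.45
ee_pos: [482.9, -4.7, 102.1]
orientation: [180.0, 0.3, 71.2]
force: [-0.2, -7.9, -1.9]
finger_gap: 28.6
```

Call:
servo_tool(steps=[[[0.2,0,0,0,0,0.1],[0.4,0,0,0,0,0.2],[0.6,0,0,0,0,0.3],[0.8,0,0,0,0,0.4],[1.0,0,0,0,0,0.5]]])

```text
t: 10.95
ee_pos: [483.2, -1.8, 101.9]
orientation: [-179.9, 0.0, 70.7]
force: [-0.3, -1.0, -1.2]
finger_gap: 28.6
```

```bash
python3 -c "
from h import *
d=snap('wrist','w6');print(d['state']['ee_pos'],d['state']['force'])
crop('w6',140,160,420,340,2.8,'w6c')
d=snap('side','s6');crop('s6',300,150,400,250,6,'s6c')"
```

```text
[483.16597277  -1.83652772 101.93031858] [-0.32439963 -0.99742346 -1.15087082]
```

View pics/w6c.png

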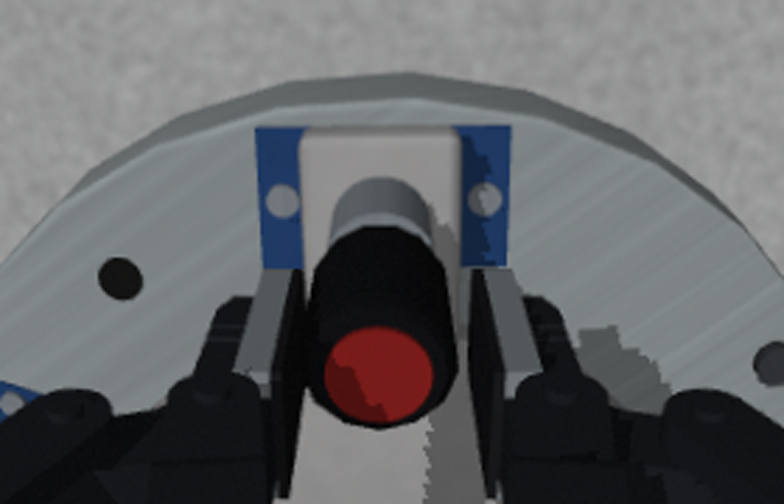

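View pics/s6c.png

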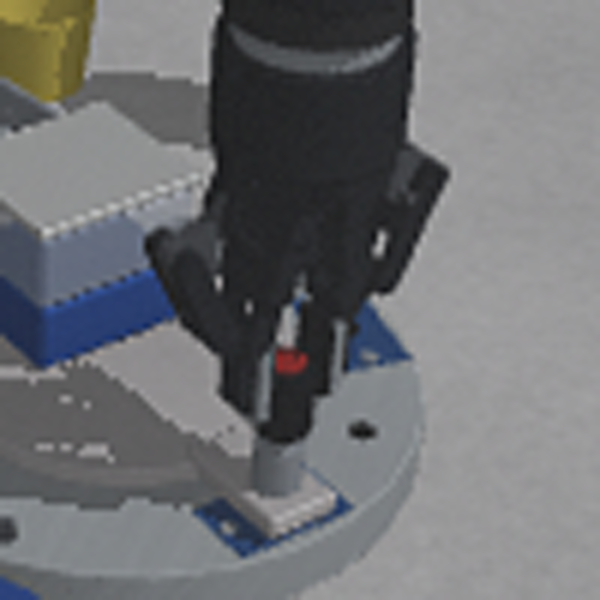

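The pin dropped: the red dot went from 117 to 108 px wide and the push from 8 to 1 N. The arm is centred on the blue patch. Releasing.

Call:
servo_tool(steps=[[[-0.8,0,0,0,0,0],[-0.8,0,0,0,0,0],[-0.8,0,0,0,0,0],[-0.8,0,0,0,0,0],[-0.8,0,0,0,0,0]]], fingers=0.1)

```text
t: 11.55
ee_pos: [483.5, -2.4, 102.4]
orientation: [180.0, -0.0, 70.8]
force: [-0.3, -0.2, 0.5]
finger_gap: 47.3
```

Call:
servo_tool(steps=[[[0,0,-8,0,0,0],[0,0,-18,0,0,0],[0,0,-30,0,0,0],[0,0,-45,0,0,0],[0,0,-60,0,0,0]]])

```text
t: 12.05
ee_pos: [483.6, -2.5, 163.8]
orientation: [180.0, -0.0, 70.8]
force: [0.3, -0.1, 0.1]
finger_gap: 46.8
```

Call:
servo_tool(steps=[[[0,0,-3,0,0,0],[0,0,-6,0,0,0],[0,0,-9,0,0,0],[0,0,-9,0,0,0],[0,0,-9,0,0,0]]])

```text
t: 12.55
ee_pos: [483.0, -2.5, 170.9]
orientation: [-180.0, 0.0, 70.7]
force: [0.8, -0.1, -0.4]
finger_gap: 47.1
```

```bash
python3 -c "
from h import *
d=snap('wrist','w7');print(d['state']['ee_pos'],d['state']['orientation'],d['state']['force'])
crop('w7',140,160,420,340,2.8,'w7c')
snap('scene','c7');crop('c7',150,160,370,350,3.6,'c7c')
snap('side','s7');crop('s7',210,130,400,300,4,'s7c')"
```

```text
[483.0372311   -2.52399908 170.87245002] [-1.79953765e+02  1.41303188e-02  7.07495951e+01] [ 0.76944904 -0.10493016 -0.39119578]
```

View pics/w7c.png

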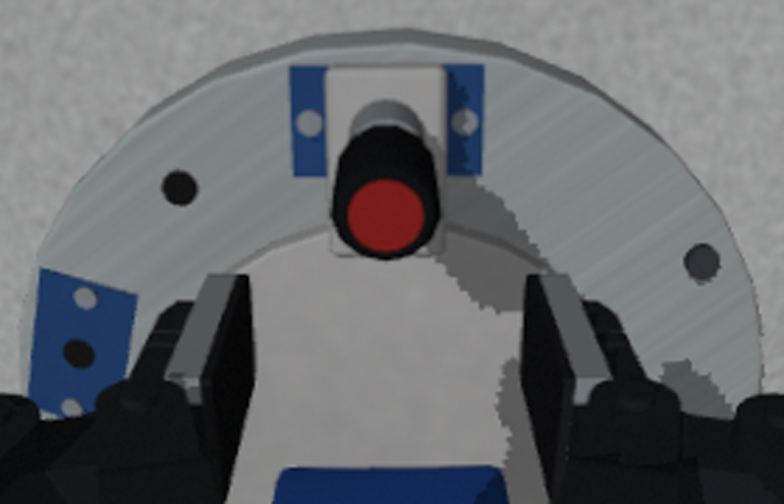

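View pics/c7c.png

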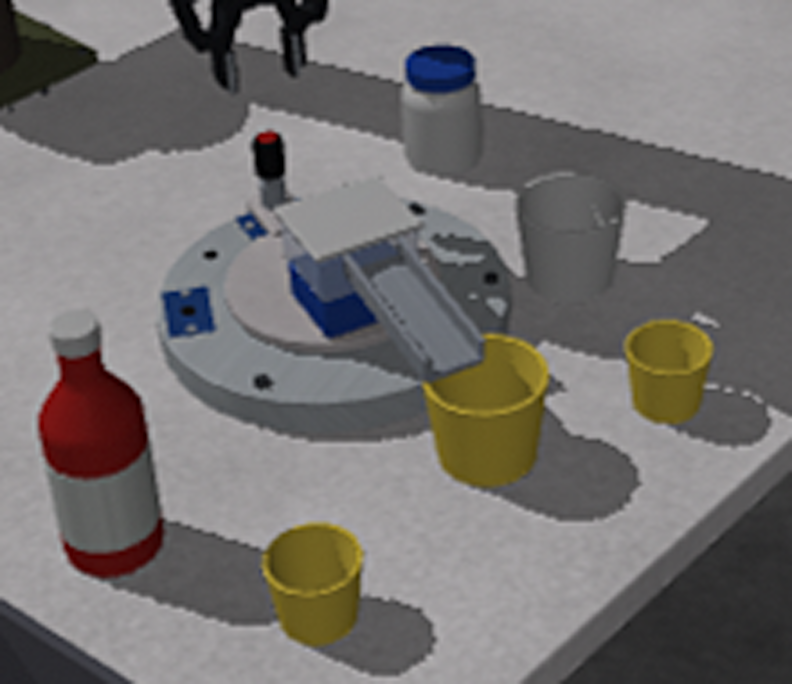

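View pics/s7c.png

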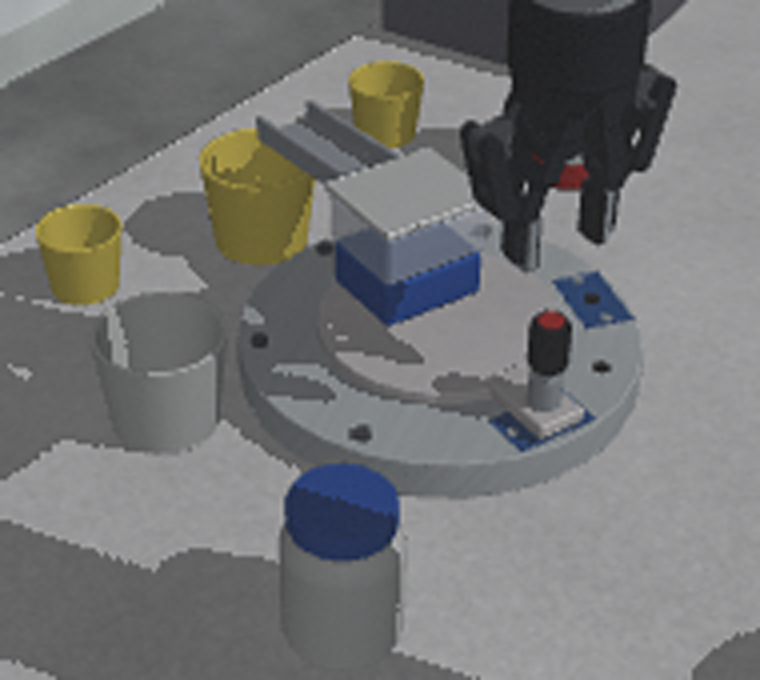

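Run:
```python
from h import *
d=load('c7'); s=load('s7')
S=lambda x,y,z:ray(d,150+x/3.6-.36,160+y/3.6-.36,z)
T=lambda x,y,z:ray(s,210+x/4-.4,130+y/4-.4,z)
l1,l2=S(457,366,95),T(285,112,95);c1,c2=S(486,373,75),T(258,162,75)
th=np.radians(-18.75);lp=np.array([592.3+195*np.cos(th),-40.6+195*np.sin(th)])
print('lip',l1,l2,'cup',c1,c2,'geom lip',lp,np.hypot(*(lp-(c1+c2)[:2]/2)), np.hypot(*(l1-c1)[:2]),np.hypot(*(l2-c2)[:2]))
def tri(obs):
    A=[];B=[]
    for f in obs:
        p=f(0.);q=f(200.);w=(q-p)/np.linalg.norm(q-p);M=np.eye(3)-np.outer(w,w);A.append(M);B.append(M@p)
    return np.linalg.solve(sum(A),sum(B))
s0=load('scene0');t0=load('side0')
print('dot before',tri([lambda z:ray(s0,150+202/3.6-.36,160+172/3.6-.36,z),lambda z:ray(t0,210+613/4-.4,130+270/4-.4,z)]))
print('dot now',tri([lambda z:S(267,138,z),lambda z:T(550,320,z)]))
w0=load('w1');w7=load('w7')
for n,w in(('w1',w0),('w7',w7)):
    im=w['image'].astype(int);m=(im[...,0]>90)&(im[...,1]<50);m[:, :240]=0;m[:,320:]=0
    v,u=np.nonzero(m);print(n,len(u),u.mean(),v.mean(),u.max()-u.min()+1,'z',w['state']['ee_pos'][2], 'range',np.median(w['range_z'][m]))
    R=Ro.from_euler('xyz',w['state']['orientation'],degrees=True).as_matrix()
    # z of dot from range
    K=w['camera_matrix'];a,b=u.mean()-K[0,2],v.mean()-K[1,2];r=np.hypot(a,b);t=r/K[0,0];c=np.array([np.sin(t)*a/r,np.sin(t)*b/r,np.cos(t)]);c*=np.median(w['range_z'][m])/c[2]
    print(R@(w['mount'][:3,:3]@c+w['mount'][:3,3])+w['state']['ee_pos'])
```

```text
lip [ 789.7996598  -105.11887313   95.        ] [ 796.43218071 -119.23683143   95.        ] cup [793.30471764 -79.78883932  75.        ] [786.74304515 -75.59348292  75.        ] geom lip [ 776.95137525 -103.28069573] 28.735251843066653 25.571391103174854 44.70594162712905
dot before [482.54575557 -71.99315549 110.15333861]
dot now [484.48150617  -3.30143392 109.99551829]
w1 514 276.17898832684824 234.05252918287937 26 z 172.06196106351402 range 205.62906
[481.9507598  -74.29010769 110.59107001]
w7 514 277.420233463035 236.55836575875486 26 z 170.872450017377 range 204.89255
[483.05278488  -3.82373257 110.55821292]
```

```bash
python3 -c "
from cell import *
print(finish_job())"
```

```text
the job is handed in; nothing more can be done
None
```

I pulled the plunger up about 16 mm and turned the dispenser about 35° clockwise towards the largest yellow cup. I then lowered the pin onto the plate, loosened the jaws so only the spring held it down, and pushed slowly until it dropped into the blue hole. After that I let go, raised the gripper clear and handed the job in at about 13 s. `finish_job()` gives no verdict.

**Pin home:** the red dot on the knob is at 110.6 mm, the same as before the start when the pin was home. The other two cameras together give 110.0 mm now and 110.2 mm before.

**Chute over the cup:** the lip is about 29 mm from the cup's centre by geometry and 26 mm in the scene view, against the 50 mm limit. The side view disagreed at 45 mm; I put that down to misreading the lip's rails there, but it is still within the limit.

**Forces:** the push reached about 8 N while feeling for the hole, and the wrist force was near zero after release. These are readings at the end of each call.

**Other objects:** the cups, bottle and jar look unmoved in the pictures.

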